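Scoop grinding balls from a tilting pan into a milling jar

TASK

Raise the pan by its bar up to its stop and leave it raised, so that the five grinding balls roll down into a heap in its narrow end. Then take the small scoop, gather all five balls from the heap in a single scoopful, tip them into the steel milling jar, and stand the scoop back on the open bench, flat and let go. Do not shift the jar, spill balls or disturb the other things on the bench.

Things in the scene. Friction and masses are not known exactly. Their poses are not given: they have to be found in the camera images.
- pan (a joint): tilt of the pan in rad: 0 = lying flat, as found; 0.45 = fully raised, at its stop. It turns about a level hinge along the pan's y axis under the throat end: its axis is at x = -10, z = -6 mm in pan_foot's frame. The hinge is stiff: the pan stays at any tilt it is left at; lifting it by its bar takes up to about 15 N.
- pan_foot (a point): the middle of the foot of the pan's throat end wall, on the floor's top face (36 mm over the bench when flat). Its axes are the pan's and tilt with it: x runs along the pan from the throat end to the wide end with the bar, z is square to the floor. It is the low end when the pan is raised; its end wall leans outward by 32 degrees up to 14 mm over the floor (9 mm out), then stands square to the floor up to 51 mm.
- pan_mid (a point): point on the pan's floor at x = 90 mm in pan_foot's frame, axes as there. The pan is a shallow open tray of bare aluminium, floor 184 mm long: a parallel throat 72 mm wide inside from pan_foot to x = 65 mm, flaring to 130 mm wide from x = 120 to 184 mm; side walls and wide end wall 22 mm high, 3 mm thick
- pan_bar (a point): middle of the round lifting bar of the pan, 10 mm thick and 84 mm long, parallel to the pan's y axis, beyond its wide end; 70 mm over the bench when flat, 40 mm clear of the pan's end wall. Axes as the pan's. In the frame of pan_foot it is at x = 230, z = 34 mm.
- scoop: small flat-bottomed steel scoop with wooden handle, standing on the bench. Origin: centre of the underside of its flat floor; x points from the open mouth to the handle, z up. Floor 62 x 64 mm and 1.6 mm thick, its straight lip at x = -31 mm; side walls 22 mm high, 60 mm apart inside; back wall at x = 32 mm, 26 mm high. 0.16 kg.
- scoop_grip (a point): middle of the scoop's handle, a level wooden bar along the scoop's x axis, 14 mm wide, 24 mm tall and 70 mm long, at x = 70, z = 48 mm in the scoop's frame (overhanging the bench behind the scoop)
- jar: heavy round steel milling jar, open at the top, 100 mm across, 90 mm across inside, 85 mm tall, floor 8 mm thick; origin: centre of its underside
- ball1: smooth white ceramic grinding ball (friction about 0.3), 18 mm across, 12 g; origin: its centre. Starts lying in the flat pan; rolls once the slope is over about 13 degrees
- ball2: another such ball
- ball3: another such ball
- ball4: another such ball
- ball5: another such ball
- beaker: bystander: clear glass beaker, 68 mm across, 90 mm tall, open, standing; origin: centre of its underside
- stopper: bystander: cork stopper, 34 mm across, 30 mm tall, standing; origin: centre of its underside
- spatula: bystander: flat steel spatula 150 mm long lying on the bench
- dish: bystander: white porcelain bowl, 80 mm across, 32 mm tall; origin: centre of its underside
- calculator: bystander: pocket calculator lying on the bench, 85 x 180 x 20 mm; origin: centre of its underside
- washbottle: bystander: white plastic wash bottle, 70 mm across, 160 mm tall without its bent spout, standing; origin: centre of its underside
Things that resemble listed ones, but are neither listed nor needed, are in the scene too. Leave any green or pink look-alike of the scoop alone.

How it is judged:
By the outcome, as a careful person would: the job done as asked, in the order asked, and still so for the second after the job is handed in, with the robot touching nothing.
It also fails if it takes over 72 s, if anything falls off the work surface, if the arm or the gripper's body presses on something with over 40 N, if the wrist force passes 120 N, or if a joint passes its speed limit or range.

ROBOT

A 6-joint arm with a two-finger parallel gripper is mounted at the origin on the work surface. World frame = base frame: x ahead of the robot, y to its left, z up, the work surface at z = 0. Lengths are in mm, angles in rad, forces in N, time in s.
With the tool pointing down it reaches from about 350 to 775 mm from the base axis. Payload 7.3 kg.
Tool frame: the origin (TCP) lies at the very end of the fingers, on their centre line; the grasp point (between the pads) lies 19 mm behind it (bot.grip_point_offset is the distance from the TCP to the grasp point, in mm); z points along the fingers, y is the line along which they close (so a half turn about z gives the same grasp; the last joint's range is limited). The gripper opens to 92 mm and grips with 3 to 60 N. Pads are 19 mm wide; open, the fingers measure 130 mm over their backs; the gripper's body (75 mm by 190 mm) begins 47 mm behind the grasp point.
Start: joints at [1.086, 0.342, 1.524, -0, 1.275, -0.146], TCP at [174.473, 495.181, 226.741] pointing down, gripper open.
Joint ranges: [-2.53, 2.53], [-0.77, 2.02], [0.04, 2.7], [-1, 4.14], [0.28, 2.66], [-3.11, 3.11]. Speed limits (rad/s): [2.57, 2.57, 3.14, 3.14, 3.14, 3.14].

INTERFACE

Orientations are given as [roll, pitch, yaw] about the fixed x, y, z axes, in that order (R = Rz(yaw) Ry(pitch) Rx(roll)).
In Python, from plant import bot gives the robot as it stands. The module is installed in compiled form; this text tells all that it offers.
- The arm moves only by the shell command python3 -m jog 'ROWS' [OPENING]. ROWS is JSON, a list of rows, each a list of 6 numbers: the shift along the tool's x, y, z in mm, then the turn, a rotation vector about the tool's x, y, z in rad. In form: [[dx, dy, dz, rx, ry, rz], ...]. A call has 1 to 12 rows; each row shifts and turns the commanded pose from where the row before left it, along the tool's axes as they then stand; what a row does not reach is not made up. A row lasts 1/10 s, in which the tool goes at most 50 mm and 8.59 degrees, less where a joint would pass 70% of its speed; a pose out of reach is approached as far as the arm can. A call with a gripper value outside its range is refused whole. OPENING is the opening in per cent of the stroke, from 0 (shut) to 100 (fully open), set as the call begins (- or left out, the last holds). The fingers move at their own pace and stop on an object; the grip force is fixed at half the most. Time passes only in rows, so rows that do not move let the fingers close. It gives the time, the measured TCP pose, the force, the opening and the grip force at its end, in the units of the state.
- bot.get_obs(): the state, without advancing time (a new reading comes with each control period).
- bot.capture(name): name is "scene" or "top"; returns the picture (420x560x3 uint8, red, green, blue); there is no depth.
- bot.camera_model(name): a dict with "fx", "fy", "cx", "cy" (pixels), "dist_coeffs" ([k1, k2, p1, p2, k3] as OpenCV has them; the pictures are not rectified), "position" and "orientation" of the camera in the world. Camera axes: x right, y down, z forward; pixel columns grow to the right and rows downward; lengths in mm; the calibration is good to about 2 mm. A picture is of the moment at which its call begins. camera_model takes no time and is no camera call.
- bot.close_job(): hands the job in; it is judged then, once.
Trained networks look in the newest picture that a camera, given by its name, has taken for a name from the list of things; names that differ only in an ending like _2 or _b are one class to them, and where a whole thing is asked for, a point or a joint stands for the part that bears it (a point fixed in the world has none). Each returns a list of dicts, best first, with "p" (0 to 1); they miss things now and then, are a little off and sometimes report something else, mostly with a low value. They report only what shows in the picture. A call takes as long as a camera call. They do not tell look-alikes from the thing itself.
- bot.outline_of(target, camera): "mask" (420x560 bool, what is visible of it) and "pixel" ([column, row] in pixels, amid what is visible of it).
The state is a dict: "time": time; "joint_positions": joint angles; "dq": joint speeds; "tau": joint torques, N m; "tool_pos": TCP position; "tcp_rot": TCP orientation; "contact_force": force on the tool from outside, world axes, zero at the start; "moment": the same for the moment, N m; "grip_width": finger opening in mm; "finger_force": force on a finger pad.
Only numpy, scipy, OpenCV 4.12 (cv2) and the standard library are available. Lean on these libraries where they do the work, as an engineer would, in place of code of your own. Each camera call takes 0.05 s, during which the arm holds its last target. There are 200 camera calls.

## Working session

There is one attempt and no reset: what is moved stays moved. The work goes in short steps, Python scripts to look and compute and a shell command to move; the robot and the scene stay as the last step left them, time stands still between calls to the robot, and variables do not carry over. Pictures are saved under pics/ and viewed, at most 10 in all, crops included, and the job is handed in when it is done.

```bash
mkdir -p pics; python3 - <<'E'
from plant import bot
import cv2
for n in("scene","top"):
    im=bot.capture(n); cv2.imwrite(f"pics/{n}0.png",im[:,:,::-1]); m=bot.camera_model(n); print(n,m)
o=bot.get_obs();print(o)
E
```

```text
scene {'fx': 516.3425841201685, 'fy': 516.3425841201685, 'cx': 287.0872350710817, 'cy': 211.90165496602827, 'dist_coeffs': array([0.06582053, 0.        , 0.        , 0.        , 0.        ]), 'position': array([1527.8623163 , -209.47746316,  904.19463434]), 'orientation': array([-2.25777295, -0.0178648 ,  1.4055436 ])}
top {'fx': 401.23140519164684, 'fy': 401.23140519164684, 'cx': 283.4093744785747, 'cy': 210.83861947755187, 'dist_coeffs': array([-0.0306294,  0.       ,  0.       ,  0.       ,  0.       ]), 'position': array([ 282.80254193,  -40.58259137, 1152.57141514]), 'orientation': array([-2.90623557e+00, -1.92374510e-03, -1.62576171e+00])}
{'time': 0.1, 'joint_positions': array([ 1.08599891e+00,  3.42685536e-01,  1.52489398e+00,  2.62834769e-05,
        1.27539345e+00, -1.46052006e-01]), 'dq': array([ 0.00021693,  0.00046461, -0.0013268 ,  0.0005705 , -0.00047704,
        0.00011689]), 'tau': array([ 1.98608148e-03, -4.32002163e+01, -2.44694602e+01,  7.19136139e-02,
        5.26797969e-02, -1.05311301e-04]), 'tool_pos': array([174.29320256, 494.85594644, 226.10719399]), 'tcp_rot': array([-3.14023069e+00, -2.25748969e-04,  2.80283942e+00]), 'contact_force': array([-0.01710271, -0.00757263, -0.25714763]), 'moment': array([ 0.04341737, -0.00475071,  0.03142735]), 'finger_force': 0.0, 'grip_width': 91.59666051455912}
```

View pics/scene0.png

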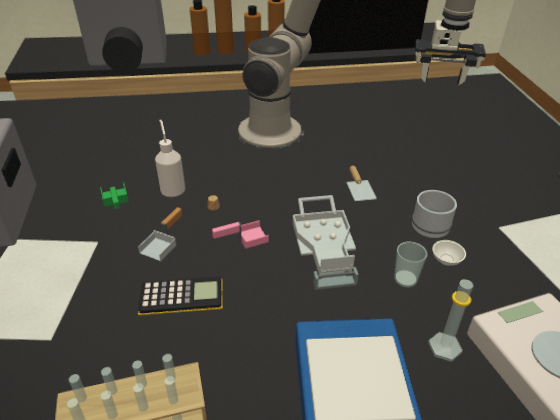

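View pics/top0.png

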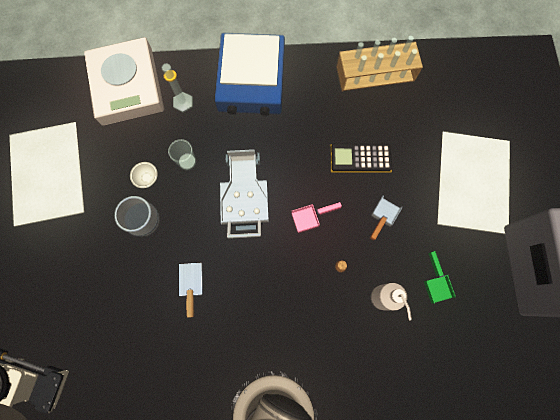

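The top view shows the pan with its bar at (245,228), toward the robot, and its throat end at (242,155). The real scoop, a walled tray with a brown handle, is at (386,212). The spatula is at (190,285) and the jar at (137,216). Next I'll take crops to measure from.

```bash
cat > h.py <<'E'
import numpy as np, cv2
from scipy.spatial.transform import Rotation as R
from scipy.optimize import least_squares
from plant import bot
def cam(n):
    m=bot.camera_model(n); K=np.array([[m['fx'],0,m['cx']],[0,m['fy'],m['cy']],[0,0,1]])
    return K,m['dist_coeffs'],R.from_euler('xyz',m['orientation']).as_matrix(),m['position']
def proj(n,P):
    K,d,Rm,t=cam(n); P=np.atleast_2d(P).astype(float)
    rv=cv2.Rodrigues(Rm.T)[0]; return cv2.projectPoints(P,rv,-Rm.T@t,K,d)[0][:,0]
def ray(n,uv,z):
    K,d,Rm,t=cam(n); q=cv2.undistortPoints(np.array([[uv]],float),K,d)[0,0]
    v=Rm@np.array([q[0],q[1],1]); return t+v*(z-t[2])/v[2]
def crop(n,im,x0,y0,x1,y1,s,f,pts=None):
    c=cv2.resize(im[y0:y1,x0:x1,::-1],None,fx=s,fy=s,interpolation=cv2.INTER_CUBIC).copy()
    for p in ([] if pts is None else pts): cv2.circle(c,(int((p[0]-x0+.5)*s),int((p[1]-y0+.5)*s)),3,(0,0,255),1)
    cv2.imwrite(f,c)
def moves(pos,rot,n=1):
    """tool-frame rows from now to pos(mm)/Rotation rot in n straight steps"""
    o=bot.get_obs(); p0=o['tool_pos']; r0=R.from_euler('xyz',o['tcp_rot'])
    w=(r0.inv()*rot).as_rotvec(); p,r=p0,r0; out=[]
    for i in range(1,n+1):
        pn=p0+(np.array(pos)-p0)*i/n; rn=r0*R.from_rotvec(w*i/n)
        out.append(np.r_[np.round(r.inv().apply(pn-p),1),np.round((r.inv()*rn).as_rotvec(),3)].tolist()); p,r=pn,rn
    print(np.round(p0,1),np.round(o['tcp_rot'],3),'->',out if n<13 else out[:1])
def fit(cor, wts=None):
    "cor: list of (cam, uv, local xyz); returns x,y,yaw (z=0) and residual"
    def f(q):
        M=R.from_euler('z',q[2]); return np.concatenate([proj(n,M.apply(l)+[q[0],q[1],0])[0]-uv for n,uv,l in cor])
    return f
E
python3 - <<'E'
from h import *
for n in ("scene","top"):
    bot.capture(n)
    for k,z in (("scoop",10),("pan_foot",50),("jar",40),("beaker",45),("spatula",0),("stopper",15),("dish",15),("washbottle",80),("calculator",10),("ball1",45)):
        for r in bot.outline_of(k,n):
            if r['p']>.3: print(n,k,round(r['p'],2),np.round(r['pixel']),np.round(ray(n,r['pixel'],z)),r['mask'].sum())
a=cv2.imread("pics/top0.png")[:,:,::-1]; b=cv2.imread("pics/scene0.png")[:,:,::-1]
A=cv2.resize(a[140:245,205:285],None,fx=5,fy=5,interpolation=2); B=cv2.resize(b[190:290,285:365],None,fx=5,fy=5,interpolation=2)
C=np.zeros((525,800,3),np.uint8); C[:,:400]=A; C[:500,400:]=B; cv2.imwrite("pics/pan.png",C[:,:,::-1])
A=cv2.resize(a[190:245,360:410],None,fx=8,fy=8,interpolation=2); B=cv2.resize(b[200:265,130:190],None,fx=6.6,fy=6.6,interpolation=2)
C=np.zeros((440,800,3),np.uint8); C[:,:400]=A; C[:B.shape[0],400:400+B.shape[1]]=B; cv2.imwrite("pics/scoop.png",C[:,:,::-1])
E
```

```text
scene scoop 0.93 [246. 232.] [ 522. -133.   10.] 788
scene scoop 0.67 [118. 196.] [ 317. -470.   10.] 407
scene scoop 0.65 [160. 242.] [ 528. -351.   10.] 1011
scene pan_foot 0.91 [324. 238.] [615.  49.  50.] 3062
scene jar 0.69 [438. 211.] [546. 376.  40.] 1758
scene beaker 0.66 [410. 261.] [718. 234.  45.] 1068
scene spatula 0.72 [356. 186.] [354. 209.   0.] 508
scene stopper 0.52 [216. 200.] [ 380. -204.   15.] 142
scene stopper 0.52 [328. 241.] [590.  70.  15.] 3163
scene stopper 0.51 [435. 212.] [520. 382.  15.] 1735
scene dish 0.96 [447. 252.] [673. 352.  15.] 614
scene dish 0.49 [432. 214.] [527. 373.  15.] 1746
scene washbottle 0.82 [173. 171.] [ 317. -311.   80.] 1220
scene calculator 0.64 [180. 296.] [ 717. -302.   10.] 2664
scene calculator 0.64 [162. 241.] [ 523. -346.   10.] 970
scene ball1 0.55 [334. 234.] [601.  80.  45.] 39
top scoop 0.94 [439. 284.] [ 320. -484.   10.] 857
top scoop 0.77 [386. 216.] [ 523. -358.   10.] 615
top scoop 0.65 [307. 215.] [ 539. -126.   10.] 682
top pan_foot 0.66 [243. 196.] [597.  57.  50.] 3113
top jar 0.9 [136. 216.] [558. 363.  40.] 1291
top beaker 0.79 [185. 153.] [737. 223.  45.] 574
top beaker 0.31 [138. 218.] [548. 354.  45.] 1289
top spatula 0.58 [190. 283.] [362. 217.   0.] 966
top stopper 0.61 [340. 265.] [ 389. -209.   15.] 95
top dish 0.79 [144. 175.] [687. 354.  15.] 494
top washbottle 0.77 [390. 296.] [ 294. -323.   80.] 816
top washbottle 0.56 [190. 282.] [361. 200.  80.] 881
top calculator 0.91 [360. 158.] [ 706. -299.   10.] 1657
```

View pics/pan.png

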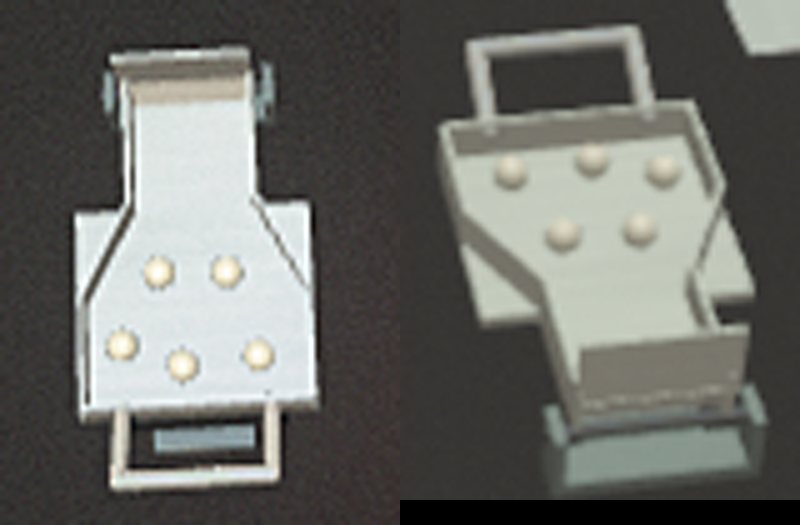

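View pics/scoop.png

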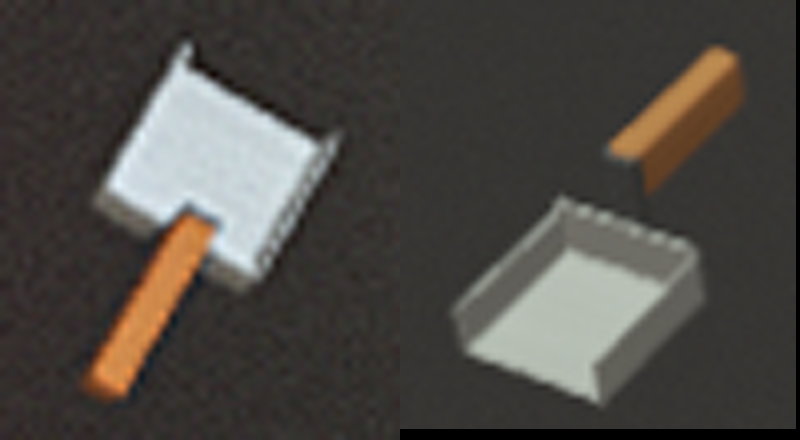

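The pan crop shows the bar middle near (196,479) in the top view and the end wall's top edge near (181,52). The scoop crop shows the lip corners at (187,70) and (320,148), with the handle ending at about (107,385). I'll fit both poses to these points.

```bash
cat > fits.py <<'E'
from h import *
pt=lambda u,v:("top",np.array([204.6+u/5,139.6+v/5])); ps=lambda u,v:("scene",np.array([284.6+(u-400)/5,189.6+v/5]))
pan=[(*pt(196,478),[230,0,70]),(*pt(181,52),[-11,0,87]),(*pt(80,410),[187,-68,58]),(*pt(318,401),[187,68,58]),(*pt(112,55),[-11,-38,87]),(*pt(250,50),[-11,38,87]),
(*ps(554,36),[230,0,70]),(*ps(440,125),[187,68,58]),(*ps(692,102),[187,-68,58]),(*ps(582,347),[-11,38,87]),(*ps(748,326),[-11,-38,87])]
st=lambda u,v:("top",np.array([359.6+u/8,189.6+v/8])); ss=lambda u,v:("scene",np.array([129.6+(u-400)/6.6,199.6+v/6.6]))
sc=[(*st(187,70),[-31,-31,1]),(*st(320,148),[-31,31,1]),(*st(95,208),[33,-32,0]),(*st(245,293),[33,32,0]),(*st(107,383),[105,0,60]),(*st(198,218),[36,0,60]),
(*ss(465,350),[-31,31,1]),(*ss(600,402),[-31,-31,1]),(*ss(725,55),[105,0,60]),(*ss(627,155),[36,0,60])]
def solve(c,g):
    # swapped sides sorted out by residual
    f=fit(c); r=least_squares(f,g,loss='soft_l1'); return r.x,f(r.x).reshape(-1,2)
if __name__=="__main__":
    for n,c,g in (("pan",pan,[680,55,3.1]),("scoop",sc,[523,-355,2.6])):
        x,e=solve(c,g); print(n,np.round(x,3)); print(np.round(e,1).tolist())
E
python3 fits.py; python3 - <<'E'
from h import *
# jar rim circle fit: outline in both cams, model silhouettes
for n in("top","scene"):
    bot.capture(n)
from scipy.spatial import ConvexHull
def cyl(r,h): 
    a=np.linspace(0,2*np.pi,60); return np.vstack([np.c_[r*np.cos(a),r*np.sin(a),0*a],np.c_[r*np.cos(a),r*np.sin(a),0*a+h]])
for k,r,h,g in(("jar",50,85,(550,370)),("beaker",34,90,(740,225)),("dish",40,32,(685,354))):
    ob={}
    for n in("top","scene"):
        m=bot.outline_of(k,n)[0]['mask']; ys,xs=np.nonzero(m); ob[n]=np.r_[np.percentile(xs,[1,99]),np.percentile(ys,[1,99])]
    def f(q):
        o=[]
        for n in ob:
            p=proj(n,cyl(r,h)+[q[0],q[1],0]); o.append(np.r_[p[:,0].min(),p[:,0].max(),p[:,1].min(),p[:,1].max()]-ob[n])
        return np.concatenate(o)
    s=least_squares(f,g,loss='soft_l1'); print(k,np.round(s.x,1),np.round(f(s.x),1))
E
```

```text
pan [710.306  54.822   3.142]
[[0.1, -0.3], [-0.2, 0.1], [-1.2, 0.1], [-0.0, -0.7], [0.2, 0.2], [-0.6, -0.2], [-0.5, 1.2], [-0.4, -0.5], [0.6, -0.7], [-0.2, -0.5], [-0.6, 0.2]]
scoop [ 540.712 -359.814    2.525]
[[-1.5, -1.0], [0.2, -0.0], [-0.8, -0.7], [-0.6, 0.0], [-0.3, 0.1], [0.4, 0.1], [-0.4, -0.3], [-0.3, -0.2], [-0.0, -1.0], [-1.4, -0.7]]
jar [ 526.  -336.8] [245.5 246.7  -4.7  -0.7   0.8   7.6  -3.4  -1.2]
beaker [728.1 228.7] [-1.9  3.6 -1.5  4.4 -3.6  2.5 -2.9  2.2]
dish [685.5 350.8] [-2.   3.3 -0.9  4.  -2.4  3.1 -1.5  6.6]
```

```bash
python3 - <<'E'
from h import *
bot.capture("top")
m=bot.outline_of("jar","top")[0]['mask'];ys,xs=np.nonzero(m);b=np.r_[np.percentile(xs,[.5,99.5]),np.percentile(ys,[.5,99.5])]
a=np.linspace(0,2*np.pi,60);C=np.vstack([np.c_[50*np.cos(a),50*np.sin(a),0*a],np.c_[50*np.cos(a),50*np.sin(a),0*a+85]])
def f(q):
    p=proj("top",C+[q[0],q[1],0]); return np.r_[p[:,0].min(),p[:,0].max(),p[:,1].min(),p[:,1].max()]-b
s=least_squares(f,[550,365]);print("jar",s.x,f(s.x))
R0=R.from_euler('xyz',[np.pi,0,np.pi/2])
moves([174.3,494.9,226],R0,9)
moves([480,55,130],R0,1)
E
python3 -m jog '[[0,0,0,0,0,0.137],[0,0,0,0,0,0.137],[0,0,0,0,0,0.137],[0,0,0,0,0,0.137],[0,0,0,0,0,0.137],[0,0,0,0,0,0.137],[0,0,0,0,0,0.137],[0,0,0,0,0,0.137],[0,0,0,0,0,0.136]]' 33
python3 - <<'E'
from h import *
moves([480,55,130],R.from_euler('xyz',[np.pi,0,np.pi/2]),12)
E
```

```text
jar [554.55693923 358.49706024] [-1.21976995  1.3026313  -0.43821627  0.41549998]
[174.5 495.2 226.7] [3.142 0.    2.803] -> [[0.0, -0.0, 0.1, 0.0, -0.0, 0.137], [0.0, -0.0, 0.1, 0.0, -0.0, 0.137], [0.0, -0.0, 0.1, 0.0, -0.0, 0.137], [-0.0, -0.0, 0.1, 0.0, -0.0, 0.137], [-0.0, -0.0, 0.1, 0.0, -0.0, 0.137], [-0.0, -0.0, 0.1, 0.0, -0.0, 0.137], [-0.0, -0.0, 0.1, 0.0, -0.0, 0.137], [-0.0, -0.0, 0.1, 0.0, -0.0, 0.137], [-0.0, -0.0, 0.1, 0.0, -0.0, 0.137]]
[174.5 495.2 226.7] [3.142 0.    2.803] -> [[-434.4, -313.6, 96.7, 0.0, -0.0, 1.232]]
time: 2.6
tool_pos: [174.5, 495.2, 226.7]
tcp_rot: [3.142, -0.0, 1.565]
contact_force: [-0.4, -0.2, 0.1]
grip_width: 30.9
finger_force: 0.0
[174.5 495.2 226.7] [ 3.142 -0.     1.565] -> [[-36.5, 25.7, 8.1, 0.0, -0.0, -0.0], [-36.6, 25.6, 8.1, 0.0, -0.0, -0.0], [-36.6, 25.6, 8.1, 0.0, -0.0, -0.0], [-36.6, 25.6, 8.1, 0.0, -0.0, -0.0], [-36.6, 25.6, 8.1, 0.0, -0.0, -0.0], [-36.6, 25.6, 8.1, 0.0, -0.0, -0.0], [-36.6, 25.6, 8.1, 0.0, -0.0, -0.0], [-36.6, 25.5, 8.1, 0.0, -0.0, -0.0], [-36.6, 25.5, 8.1, 0.0, -0.0, -0.0], [-36.6, 25.5, 8.1, 0.0, -0.0, -0.0], [-36.7, 25.5, 8.1, 0.0, -0.0, -0.0], [-36.7, 25.5, 8.1, 0.0, -0.0, -0.0]]
```

```bash
python3 -m jog '[[-36.6,25.6,8.1,0,0,0],[-36.6,25.6,8.1,0,0,0],[-36.6,25.6,8.1,0,0,0],[-36.6,25.6,8.1,0,0,0],[-36.6,25.6,8.1,0,0,0],[-36.6,25.6,8.1,0,0,0],[-36.6,25.6,8.1,0,0,0],[-36.6,25.5,8.1,0,0,0],[-36.6,25.5,8.1,0,0,0],[-36.6,25.5,8.1,0,0,0],[-36.6,25.5,8.1,0,0,0],[-36.6,25.5,8.1,0,0,0]]'
python3 -m jog '[[0,0,0,0,0,0],[0,0,0,0,0,0]]'
python3 - <<'E'
from h import *
moves([480.3,54.8,51],R.from_euler('xyz',[np.pi,0,np.pi/2]),1)
for n in("top","scene"): im=bot.capture(n); cv2.imwrite(f"pics/b_{n}.png",im[140:260,200:300,::-1] if n=="top" else im[160:300,260:400,::-1])
a=cv2.imread("pics/b_top.png");b=cv2.imread("pics/b_scene.png")
cv2.imwrite("pics/b.png",np.hstack([cv2.resize(a,(400,480)),cv2.resize(b,(400,480))]))
E
```

```text
time: 3.8
tool_pos: [482.1, 54.2, 129.4]
tcp_rot: [3.141, -0.0, 1.57]
contact_force: [0.9, 0.6, 0.1]
grip_width: 30.1
finger_force: 0.0
time: 4.0
tool_pos: [481.1, 55.3, 129.2]
tcp_rot: [-3.141, -0.0, 1.568]
contact_force: [-1.0, -0.4, 0.9]
grip_width: 30.7
finger_force: 0.0
[481.1  55.3 129.2] [-3.141 -0.     1.568] -> [[-0.6, -0.8, 78.2, -0.001, -0.0, -0.002]]
```

View pics/b.png

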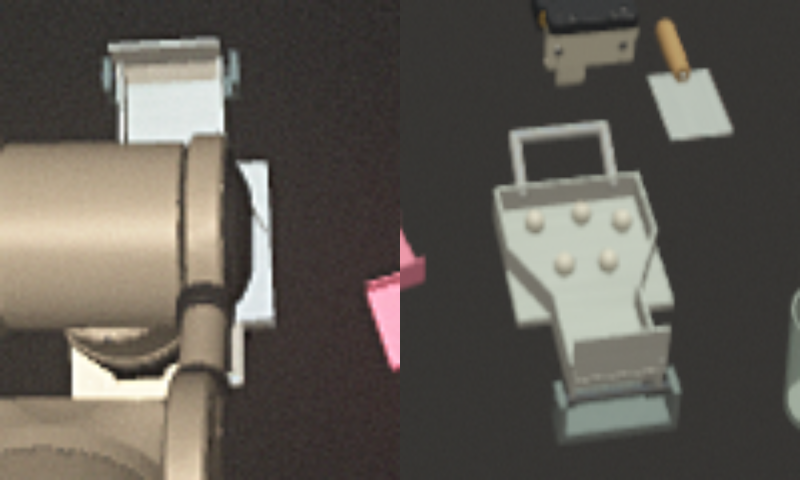

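The fingertip at crop (570,83) lines up with the bar, whose middle is near (560,128). Next I descend and grip.

```bash
python3 -m jog '[[0,0,26,0,0,0],[0,0,26,0,0,0],[0,-0.5,26,0,0,0],[0,0,0,0,0,0]]'
python3 -m jog '[[0,0,0,0,0,0],[0,0,0,0,0,0],[0,0,0,0,0,0],[0,0,0,0,0,0],[0,0,0,0,0,0]]' 0
python3 - <<'E'
from h import *
o=bot.get_obs();p=o['tool_pos'];r0=R.from_euler('xyz',o['tcp_rot']);h=np.array([720.3,p[1],30])
rows=[];pp,rr=p,r0;N=16
for i in range(1,N+1):
    q=R.from_euler('y',.45*i/N); pn=h+q.apply(p-h); rn=q*r0
    rows.append(np.r_[np.round(rr.inv().apply(pn-pp),1),np.round((rr.inv()*rn).as_rotvec(),3)].tolist());pp,rr=pn,rn
print(rows[0],rows[-1],pp)
E
```

```text
time: 4.5
tool_pos: [477.9, 57.4, 49.5]
tcp_rot: [-3.136, -0.0, 1.573]
contact_force: [-0.6, -0.0, -0.0]
grip_width: 30.4
finger_force: 0.0
time: 5.0
tool_pos: [480.8, 56.2, 52.8]
tcp_rot: [3.14, -0.0, 1.571]
contact_force: [-2.9, 1.8, 7.7]
grip_width: 8.7
finger_force: 30.0
[0.0, 0.7, -6.7, 0.028, -0.0, 0.0] [0.0, 0.7, -6.7, 0.028, -0.0, 0.0] [514.55727387  56.24793006 154.70458229]
```

```bash
python3 -m jog '[[0,0.7,-6.7,0.028,0,0],[0,0.7,-6.7,0.028,0,0],[0,0.7,-6.7,0.028,0,0],[0,0.7,-6.7,0.028,0,0],[0,0.7,-6.7,0.028,0,0],[0,0.7,-6.7,0.028,0,0],[0,0.7,-6.7,0.028,0,0],[0,0.7,-6.7,0.028,0,0]]'
python3 -m jog '[[0,0.7,-6.7,0.028,0,0],[0,0.7,-6.7,0.028,0,0],[0,0.7,-6.7,0.028,0,0],[0,0.7,-6.7,0.028,0,0],[0,0.7,-6.7,0.028,0,0],[0,0.7,-6.7,0.028,0,0],[0,0.7,-6.7,0.028,0,0],[0,0.7,-6.7,0.028,0,0]]'
python3 -m jog '[[0,0,0,0,0,0],[0,0,0,0,0,0]]'
```

```text
time: 5.8
tool_pos: [490.7, 56.2, 103.1]
tcp_rot: [-2.914, -0.001, 1.571]
contact_force: [0.8, 0.8, -16.2]
grip_width: 9.0
finger_force: 30.0
time: 6.6
tool_pos: [512.2, 56.2, 151.8]
tcp_rot: [-2.688, -0.001, 1.571]
contact_force: [-4.9, 0.9, -13.8]
grip_width: 8.7
finger_force: 30.0
time: 6.8
tool_pos: [512.7, 56.2, 152.4]
tcp_rot: [-2.69, -0.001, 1.571]
contact_force: [-3.4, 1.1, -9.8]
grip_width: 8.9
finger_force: 30.0
```

```bash
python3 -m jog '[[0,0.3,-3,0.012,0,0],[0,0.3,-3,0.012,0,0],[0,0,0,0,0,0]]'
python3 - <<'E'
from h import *
im=bot.capture("scene"); crop("scene",im,250,130,390,300,4,"pics/raise.png")
E
```

```text
time: 7.1
tool_pos: [514.3, 56.3, 155.6]
tcp_rot: [-2.661, -0.001, 1.571]
contact_force: [-10.7, 1.0, -22.2]
grip_width: 8.9
finger_force: 30.0
```

View pics/raise.png

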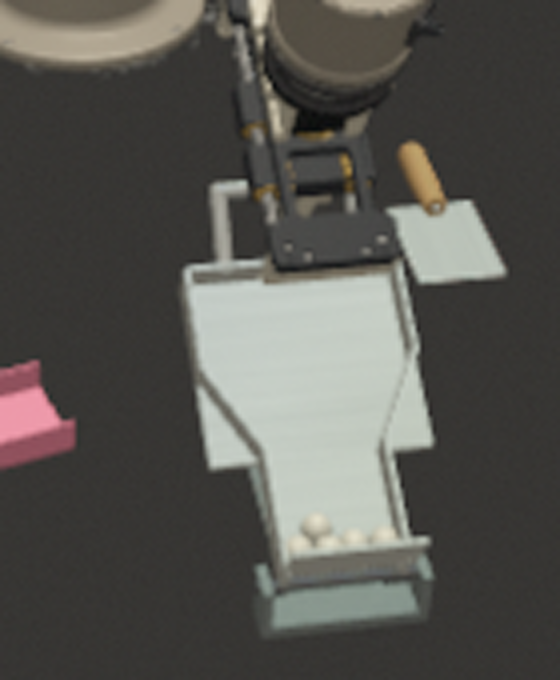

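The pan is at its stop and all five balls are in the throat: four across the wall, with one behind at crop (317,523). I'll release and retreat.

```bash
python3 -m jog '[[0,0,0,0,0,0],[0,0,0,0,0,0],[0,0,0,0,0,0],[0,0,0,0,0,0]]' 33
python3 -m jog '[[0,0,-15,0,0,0],[0,0,-30,0,0,0],[0,0,-35,0,0,0],[0,0,-20,0,0,0]]'
python3 - <<'E'
from h import *
rot=R.from_euler('xyz',[np.pi,0,2.525])
c,s=np.cos(2.525),np.sin(2.525)
g=np.array([540.7+52*c,-359.8+52*s,130]);print(g)
moves(g,rot,12)
E
```

```text
time: 7.55
tool_pos: [517.6, 55.9, 159.3]
tcp_rot: [-2.672, 0.0, 1.571]
contact_force: [0.3, 0.4, 0.8]
grip_width: 30.0
finger_force: 0.0
time: 7.95
tool_pos: [563.7, 55.9, 250.4]
tcp_rot: [-2.674, 0.0, 1.571]
contact_force: [0.1, 0.5, 0.5]
grip_width: 30.2
finger_force: 0.0
[ 498.27561715 -329.73055139  130.        ]
[563.7  55.9 250.4] [-2.674  0.     1.571] -> [[-32.1, -0.3, 11.4, -0.036, -0.019, -0.078], [-31.8, -3.3, 11.9, -0.036, -0.019, -0.078], [-31.2, -6.2, 12.4, -0.036, -0.019, -0.078], [-30.4, -9.0, 12.7, -0.036, -0.019, -0.078], [-29.3, -11.8, 12.8, -0.036, -0.019, -0.078], [-28.0, -14.5, 12.9, -0.036, -0.019, -0.078], [-26.6, -17.1, 12.8, -0.036, -0.019, -0.078], [-24.9, -19.6, 12.7, -0.036, -0.019, -0.078], [-23.1, -21.9, 12.4, -0.036, -0.019, -0.078], [-21.0, -24.0, 11.9, -0.036, -0.019, -0.078], [-18.9, -26.0, 11.4, -0.036, -0.019, -0.078], [-16.6, -27.8, 10.8, -0.036, -0.019, -0.078]]
```

```bash
python3 -m jog '[[-32.1,-0.3,11.4,-0.036,-0.019,-0.078],[-31.8,-3.3,11.9,-0.036,-0.019,-0.078],[-31.2,-6.2,12.4,-0.036,-0.019,-0.078],[-30.4,-9,12.7,-0.036,-0.019,-0.078],[-29.3,-11.8,12.8,-0.036,-0.019,-0.078],[-28,-14.5,12.9,-0.036,-0.019,-0.078],[-26.6,-17.1,12.8,-0.036,-0.019,-0.078],[-24.9,-19.6,12.7,-0.036,-0.019,-0.078],[-23.1,-21.9,12.4,-0.036,-0.019,-0.078],[-21,-24,11.9,-0.036,-0.019,-0.078],[-18.9,-26,11.4,-0.036,-0.019,-0.078],[-16.6,-27.8,10.8,-0.036,-0.019,-0.078]]' 55
python3 -m jog '[[0,0,0,0,0,0],[0,0,0,0,0,0]]'
python3 - <<'E'
from h import *
rot=R.from_euler('xyz',[np.pi,0,2.525])
moves([498.3,-329.7,31],rot,3)
E
```

```text
time: 9.15
tool_pos: [496.7, -331.5, 128.6]
tcp_rot: [-3.139, 0.004, 2.529]
contact_force: [-0.1, -0.6, 0.3]
grip_width: 50.3
finger_force: 0.0
time: 9.35
tool_pos: [496.4, -330.7, 128.3]
tcp_rot: [-3.138, 0.001, 2.523]
contact_force: [0.6, 0.5, -0.5]
grip_width: 50.2
finger_force: 0.0
[ 496.4 -330.7  128.3] [-3.138e+00  1.000e-03  2.523e+00] -> [[-0.3, 0.8, 32.4, -0.001, 0.0, -0.001], [-0.3, 0.7, 32.4, -0.001, 0.0, -0.001], [-0.3, 0.7, 32.4, -0.001, 0.0, -0.001]]
```

```bash
python3 -m jog '[[-0.3,0.7,32.4,-0.001,0,0],[-0.3,0.7,32.4,-0.001,0,0],[-0.3,0.7,32.4,-0.001,0,0],[0,0,0,0,0,0]]'
python3 -m jog '[[0,0,0,0,0,0],[0,0,0,0,0,0],[0,0,0,0,0,0],[0,0,0,0,0,0],[0,0,0,0,0,0],[0,0,0,0,0,0]]' 0
python3 -m jog '[[0,0,-10,0,0,0],[0,0,-30,0,0,0],[0,0,-40,0,0,0],[0,0,-40,0,0,0],[0,0,-40,0,0,0],[0,0,-10,0,0,0],[0,0,0,0,0,0]]'
python3 - <<'E'
from h import *
a=bot.capture("top");b=bot.capture("scene")
crop("t",a,350,170,420,250,5.6,"pics/h1.png");crop("s",b,90,130,210,260,3.4,"pics/h2.png")
x=cv2.imread("pics/h1.png");y=cv2.imread("pics/h2.png");H=442
cv2.imwrite("pics/h.png",np.hstack([cv2.resize(x,(387,H)),cv2.resize(y,(408,H))]))
o=[bot.get_obs() for _ in range(1)][0];print(o['tool_pos'],o['tcp_rot'])
E
```

```text
time: 9.75
tool_pos: [497.3, -325.8, 27.4]
tcp_rot: [-3.141, -0.007, 2.527]
contact_force: [-0.2, -1.0, 0.4]
grip_width: 50.7
finger_force: 0.0
time: 10.35
tool_pos: [498.8, -329.4, 31.5]
tcp_rot: [-3.141, 0.002, 2.526]
contact_force: [-0.9, 0.1, 4.2]
grip_width: 13.8
finger_force: 30.0
time: 11.05
tool_pos: [499.0, -329.3, 202.6]
tcp_rot: [-3.14, 0.004, 2.526]
contact_force: [0.4, -0.5, -1.5]
grip_width: 13.6
finger_force: 30.0
[ 497.8044443  -328.27088884  199.12667141] [-3.14087136e+00 -1.95468340e-03  2.52585028e+00]
```

View pics/h.png

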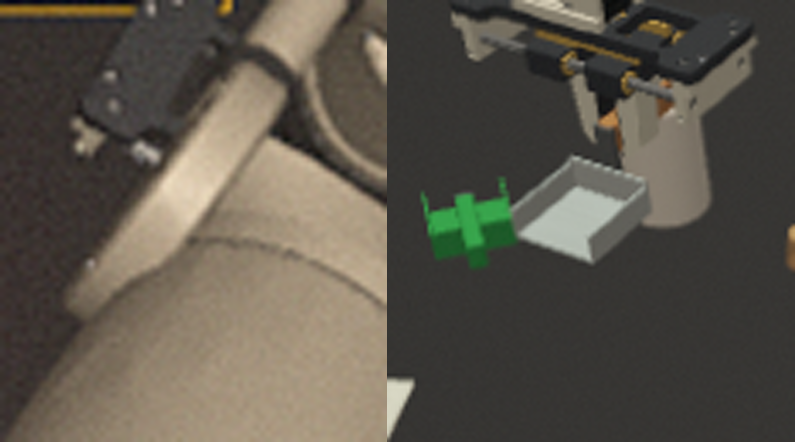

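The scene crop shows the scoop held: lip corners near (515,232) and (591,262), back wall top corners near (572,157) and (649,187). I'll check these against the expected grasp pose.

```bash
python3 - <<'E'
from h import *
p=np.array([498.8,-329.2,202.]);yaw=2.526
uv=np.array([[515,232],[591,262],[572,157],[649,187]],float); uv=np.c_[89.6+(uv[:,0]-387)/3.4,129.6+uv[:,1]/3.4]
L=np.array([[-31,31,1],[-31,-31,1],[32,32,26],[32,-32,26.]])
def f(q):
    M=R.from_euler('ZY',[yaw,q[2]]); return (proj("scene",M.apply(L-[q[0],q[3],q[1]])+p)-uv)
print(np.round(f([51.7,31,0,0]),1).tolist())
s=least_squares(lambda q:np.r_[f(q).ravel(),(q-[51.7,31,0,0])/[2,1,.1,1]],[51.7,31,0,0]);print(np.round(s.x,3))
rot=R.from_euler('xyz',[np.pi,0,np.pi])
moves([560,57,300],rot,12)
E
```

```text
[[-0.2, 0.3], [-0.2, -0.8], [-1.5, -1.0], [-1.4, -2.4]]
[ 5.1754e+01  3.1796e+01 -7.0000e-03  8.1200e-01]
[ 497.8 -328.3  199.1] [-3.141e+00 -2.000e-03  2.526e+00] -> [[14.3, 29.2, -8.4, -0.0, -0.0, -0.051], [12.8, 29.9, -8.4, -0.0, -0.0, -0.051], [11.3, 30.5, -8.4, -0.0, -0.0, -0.051], [9.7, 31.0, -8.4, -0.0, -0.0, -0.051], [8.1, 31.5, -8.4, -0.0, -0.0, -0.051], [6.4, 31.9, -8.4, -0.0, -0.0, -0.051], [4.8, 32.2, -8.4, -0.0, -0.0, -0.051], [3.1, 32.4, -8.4, -0.0, -0.0, -0.051], [1.5, 32.5, -8.4, -0.0, -0.0, -0.051], [-0.2, 32.5, -8.4, -0.0, -0.0, -0.051], [-1.9, 32.5, -8.4, -0.0, -0.0, -0.051], [-3.5, 32.3, -8.4, -0.0, -0.0, -0.051]]
```

```bash
cat >> h.py <<'E'
PY=54.8; TH=.45
def sp(lx,lz,th,py=None,gx=51.7,gz=31.5):
    "TCP pose for scoop lip underside at pan (lx,lz), mouth-up th vs pan floor"
    Rp=R.from_euler('y',TH)*R.from_euler('z',np.pi); foot=np.array([720.3,PY if py is None else py,30])+R.from_euler('y',TH).apply([-10,0,6])
    Rs=Rp*R.from_euler('y',th); tip=foot+Rp.apply([lx,0,lz])
    return tip+Rs.apply([31+gx,0,gz]), Rs*R.from_euler('x',np.pi)
E
python3 -m jog '[[14.3,29.2,-8.4,0,0,-0.051],[12.8,29.9,-8.4,0,0,-0.051],[11.3,30.5,-8.4,0,0,-0.051],[9.7,31,-8.4,0,0,-0.051],[8.1,31.5,-8.4,0,0,-0.051],[6.4,31.9,-8.4,0,0,-0.051],[4.8,32.2,-8.4,0,0,-0.051],[3.1,32.4,-8.4,0,0,-0.051],[1.5,32.5,-8.4,0,0,-0.051],[-0.2,32.5,-8.4,0,0,-0.051],[-1.9,32.5,-8.4,0,0,-0.051],[-3.5,32.3,-8.4,0,0,-0.051]]'
python3 -m jog '[[0,0,0,0,0,0],[0,0,0,0,0,0]]'
python3 - <<'E'
from h import *
moves(*sp(65,30,-.05),8)
E
```

```text
time: 12.35
tool_pos: [560.6, 57.8, 298.7]
tcp_rot: [-3.14, -0.005, 3.14]
contact_force: [0.0, -1.0, -1.7]
grip_width: 13.5
finger_force: 30.0
time: 12.55
tool_pos: [560.7, 56.9, 298.8]
tcp_rot: [-3.14, -0.004, 3.139]
contact_force: [-0.8, -1.5, -1.4]
grip_width: 13.6
finger_force: 30.0
[560.7  56.9 298.8] [-3.14  -0.004  3.139] -> [[-6.3, -0.2, 17.0, -0.0, 0.062, -0.0], [-7.4, -0.2, 16.6, -0.0, 0.062, -0.0], [-8.4, -0.2, 16.1, -0.0, 0.062, -0.0], [-9.4, -0.2, 15.6, -0.0, 0.062, -0.0], [-10.3, -0.2, 15.0, -0.0, 0.062, -0.0], [-11.2, -0.2, 14.3, -0.0, 0.062, -0.0], [-12.1, -0.3, 13.6, -0.0, 0.062, -0.0], [-12.9, -0.3, 12.8, -0.0, 0.062, -0.0]]
```

```bash
python3 -m jog '[[-6.3,-0.2,17,0,0.062,0],[-7.4,-0.2,16.6,0,0.062,0],[-8.4,-0.2,16.1,0,0.062,0],[-9.4,-0.2,15.6,0,0.062,0],[-10.3,-0.2,15,0,0.062,0],[-11.2,-0.2,14.3,0,0.062,0],[-12.1,-0.3,13.6,0,0.062,0],[-12.9,-0.3,12.8,0,0.062,0],[0,0,0,0,0,0],[0,0,0,0,0,0]]'
python3 - <<'E'
from h import *
moves(*sp(65,30,-.05),1)
im=bot.capture("scene");crop("s",im,285,190,365,290,6,"pics/p1.png")
E
```

```text
time: 13.55
tool_pos: [611.5, 53.2, 163.0]
tcp_rot: [-3.14, -0.498, 3.135]
contact_force: [-0.4, -0.8, -0.8]
grip_width: 13.9
finger_force: 30.0
[611.5  53.2 163. ] [-3.14  -0.498  3.135] -> [[0.2, 1.6, 0.9, 0.001, 0.002, -0.005]]
```

View pics/p1.png

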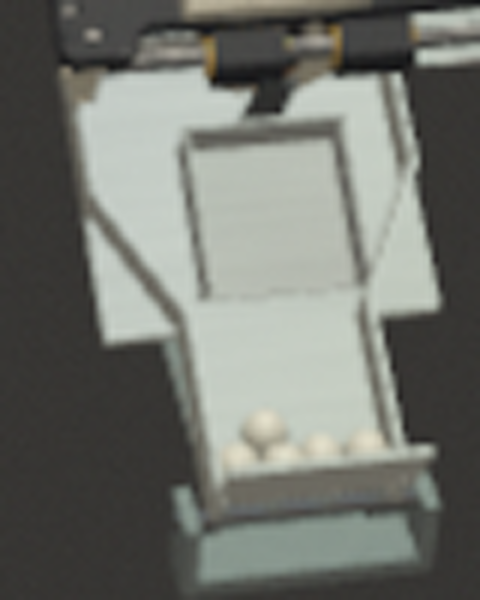

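The scoop hangs over the pan, with its lip running from (203,300) to (366,290) and the throat ahead of it. The five balls are at the bottom, around (300,450). I'll check the lateral alignment by projection.

```bash
python3 - <<'E'
from h import *
o=bot.get_obs();p=o['tool_pos'];r=R.from_euler('xyz',o['tcp_rot'])*R.from_euler('x',np.pi)
c=lambda P:np.round((proj("scene",P)-[284.6,189.6])*6).tolist()
print(p,"lip",c(r.apply(np.array([[-31,32,0],[-31,-32,0],[32,32,26],[32,-32,26]])-[51.7,0,31.5])+p))
Rp=R.from_euler('y',TH)*R.from_euler('z',np.pi); foot=np.array([720.3,PY,30])+R.from_euler('y',TH).apply([-10,0,6])
L=np.array([[-11,39,51],[-11,-39,51],[65,39,22],[65,-39,22],[187,68,22],[187,-68,22],[0,0,0]])
print("pan",c(Rp.apply(L)+foot))
E
```

```text
[611.75973968  53.50562264 164.89311496] lip [[201.0, 298.0], [362.0, 283.0], [186.0, 122.0], [347.0, 108.0]]
pan [[228.0, 472.0], [432.0, 450.0], [184.0, 311.0], [379.0, 291.0], [64.0, 39.0], [391.0, 10.0], [302.0, 477.0]]
```

```bash
cat >> h.py <<'E'
def avg(n=4):
    a=[]
    for _ in range(n): bot.capture("scene"); a.append(bot.get_obs())
    p=np.mean([x['tool_pos'] for x in a],0); r=R.concatenate([R.from_euler('xyz',x['tcp_rot']) for x in a]).mean()
    return p,r
def rel(tgt,p,r):
    pos,rot=tgt; w=(r.inv()*rot).as_rotvec(); print(np.round(p,1),'->',np.round(pos,1),'row',np.round(r.inv().apply(pos-p),1),np.round(w,3))
def lip(p,r):
    "scoop lip in pan frame, theta, lateral offset"
    Rp=R.from_euler('y',TH)*R.from_euler('z',np.pi); foot=np.array([720.3,PY,30])+R.from_euler('y',TH).apply([-10,0,6])
    Rs=r*R.from_euler('x',np.pi); q=Rp.inv().apply(p+Rs.apply([-82.7,0,-31.5])-foot); print("lip",np.round(q,1),"th,etc",np.round((Rp.inv()*Rs).as_euler('xyz'),3))
E
python3 - <<'E'
from h import *
p,r=avg(); lip(p,r); rel(sp(58,4,-.05),p,r)
E
```

```text
lip [65.7  1.1 34.9] th,etc [-0.    -0.042 -0.004]
[612.   54.  166.6] -> [605.9  54.8 135.9] row [-9.2  0.8 30. ] [ 0.001  0.008 -0.004]
```

```bash
python3 -m jog '[[-3,0.3,10,0,0.003,0],[-3,0.3,8,0,0.003,-0.002],[-3,0.2,7,0,0.002,-0.002],[0,0,0,0,0,0],[0,0,0,0,0,0]]'
python3 - <<'E'
from h import *
p,r=avg(6); lip(p,r); rel(sp(58,1,-.05),p,r);print(bot.get_obs()['contact_force'])
E
```

```text
time: 14.3
tool_pos: [607.7, 55.2, 138.0]
tcp_rot: [3.141, -0.505, -3.141]
contact_force: [-0.2, -0.4, -1.6]
grip_width: 13.8
finger_force: 30.0
lip [57.4 -0.3  7.2] th,etc [-0.001 -0.053  0.   ]
[608.   55.1 138.7] -> [604.6  54.8 133.2] row [ 0.3 -0.3  6.5] [ 0.001 -0.003  0.   ]
[-1.13997194  0.31415374 -0.38762414]
```

```bash
python3 -m jog '[[0,-0.1,2,0,0,0],[0,-0.1,2,0,0,0],[0,0,0,0,0,0]]'; python3 -m jog '[[0,0,1.5,0,0,0],[0,0,0,0,0,0]]';python3 -m jog '[[0,0,1,0,0,0],[0,0,0,0,0,0]]';python3 -m jog '[[0,0,1,0,0,0],[0,0,0,0,0,0]]'
python3 - <<'E'
from h import *
p,r=avg(4); lip(p,r)
E
```

```text
time: 14.9
tool_pos: [605.6, 54.9, 134.6]
tcp_rot: [3.141, -0.505, -3.141]
contact_force: [-0.5, 1.0, -1.3]
grip_width: 13.9
finger_force: 30.0
time: 15.1
tool_pos: [605.1, 54.9, 133.5]
tcp_rot: [3.141, -0.504, -3.141]
contact_force: [0.9, 1.2, -1.3]
grip_width: 13.9
finger_force: 30.0
time: 15.3
tool_pos: [604.8, 54.9, 132.8]
tcp_rot: [3.141, -0.504, -3.141]
contact_force: [0.3, -0.6, -0.5]
grip_width: 14.1
finger_force: 30.0
time: 15.5
tool_pos: [604.5, 54.9, 132.5]
tcp_rot: [3.141, -0.503, -3.141]
contact_force: [0.0, -0.2, 3.0]
grip_width: 14.1
finger_force: 30.0
lip [58.  -0.1  0. ] th,etc [-0.001 -0.053  0.   ]
```

```bash
python3 -m jog '[[-6,0,-0.3,0,0,0],[-6,0,-0.3,0,0,0],[-6,0,-0.3,0,0,0],[-5,0,-0.25,0,0,0]]'; python3 -m jog '[[-4,0,-0.2,0,0,0],[-4,0,-0.2,0,0,0],[-4,0,-0.2,0,0,0],[0,0,0,0,0,0]]'
python3 - <<'E'
from h import *
p,r=avg(4); lip(p,r);print(bot.get_obs()['contact_force'])
im=bot.capture("scene");crop("s",im,300,210,370,290,7,"pics/p2.png")
E
```

```text
time: 16.1
tool_pos: [625.6, 54.9, 122.0]
tcp_rot: [3.141, -0.503, -3.142]
contact_force: [-1.0, -0.0, 6.4]
grip_width: 13.9
finger_force: 30.0
time: 16.5
tool_pos: [636.5, 54.9, 116.3]
tcp_rot: [3.141, -0.503, -3.142]
contact_force: [0.9, 0.6, 4.7]
grip_width: 13.7
finger_force: 30.0
lip [22.2 -0.1 -0.6] th,etc [-0.001 -0.053  0.   ]
[ 2.26167908 -0.24234156  2.34987005]
```

View pics/p2.png

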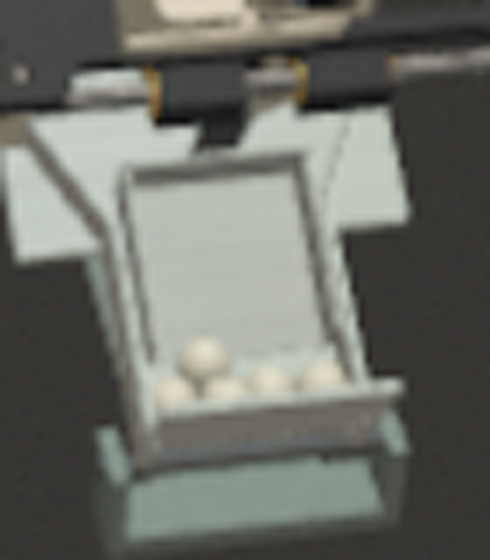

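The lip is now about 5 mm from the balls and centred in the throat. I'll keep pushing slowly.

```bash
python3 -m jog '[[-3,0,-0.15,0,0,0],[-3,0,-0.15,0,0,0],[0,0,0,0,0,0]]'; python3 -m jog '[[-3,0,-0.1,0,0,0],[-2,0,-0.1,0,0,0],[0,0,0,0,0,0]]'; python3 -m jog '[[-2,0,-0.1,0,0,0],[-2,0,-0.1,0,0,0],[0,0,0,0,0,0]]'
python3 - <<'E'
from h import *
p,r=avg(4); lip(p,r);print(bot.get_obs()['contact_force'])
im=bot.capture("scene");crop("s",im,300,210,370,290,7,"pics/p3.png")
E
```

```text
time: 17.05
tool_pos: [641.2, 55.0, 113.9]
tcp_rot: [3.141, -0.504, -3.141]
contact_force: [0.4, -0.3, 5.2]
grip_width: 13.9
finger_force: 30.0
time: 17.35
tool_pos: [645.1, 54.9, 112.3]
tcp_rot: [3.141, -0.506, 3.141]
contact_force: [-1.5, -0.1, 8.0]
grip_width: 14.0
finger_force: 30.0
time: 17.65
tool_pos: [648.8, 54.6, 110.4]
tcp_rot: [3.142, -0.506, 3.141]
contact_force: [-0.2, -0.5, 7.6]
grip_width: 13.8
finger_force: 30.0
lip [ 8.3  0.1 -0.7] th,etc [-0.    -0.055 -0.   ]
[-1.30510288 -0.401677    6.7087542 ]
```

View pics/p3.png

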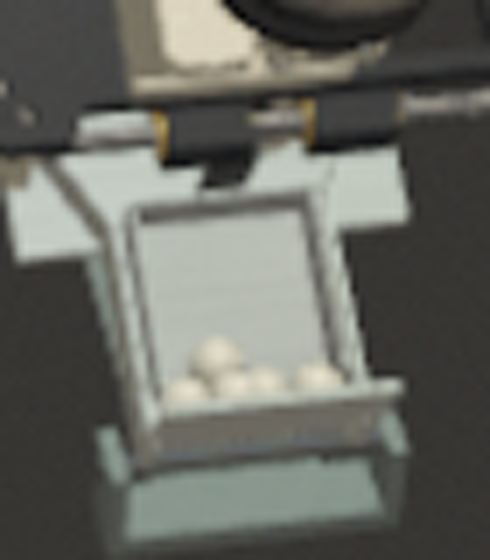

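The left ball has been funnelled inward. The row now spans crop 185 to 320, about 60 mm including the radii, which matches the scoop's inside width. I'll push on to the wall foot and follow the balls numerically from here.

```bash
cat >> h.py <<'E'
def balls(z,x0=285,y0=180,x1=375,y1=290,show=True):
    im=bot.capture("scene")[y0:y1,x0:x1].astype(int); m=((im[:,:,0]-im[:,:,2]>18)&(im[:,:,0]>165)).astype(np.uint8)
    n,_,s,c=cv2.connectedComponentsWithStats(m); 
    print([(int(a[4]),np.round(q+[x0,y0],1).tolist()) for a,q in zip(s[1:],c[1:]) if a[4]>3])
E
python3 -m jog '[[-2,0,-0.1,0,0,0],[-2,0,-0.1,0,0,0],[0,0,0,0,0,0]]'; python3 -m jog '[[-2,0,-0.1,0,0,0],[-1.5,0,-0.1,0,0,0],[0,0,0,0,0,0]]'
python3 - <<'E'
from h import *
p,r=avg(4); lip(p,r);print(bot.get_obs()['contact_force']); balls(50)
for b in bot.outline_of("ball1","scene"): print(b['p'],b['pixel'],b['mask'].sum())
a=cv2.imread("pics/scene0.png"); 
for q in ((331,222),(333,234)): print(a[q[1],q[0]])
E
```

```text
time: 18.2
tool_pos: [652.8, 54.9, 108.3]
tcp_rot: [3.141, -0.504, -3.141]
contact_force: [0.0, 0.2, 5.9]
grip_width: 13.8
finger_force: 30.0
time: 18.5
tool_pos: [656.0, 54.9, 106.8]
tcp_rot: [3.141, -0.504, -3.141]
contact_force: [-0.7, 0.8, 5.7]
grip_width: 13.9
finger_force: 30.0
lip [ 0.5 -0.2 -0.8] th,etc [-0.001 -0.054  0.   ]
[-0.47192728 -0.78584341  5.19114755]
[(282, [326.4, 207.7]), (43, [359.3, 196.7]), (8, [323.4, 224.6]), (69, [331.6, 263.0]), (15, [344.6, 263.2])]
0.52 [334.4, 253.3] 693
0.49 [410.6, 262.9] 1163
[193 206 199]
[200 220 223]
```

```bash
python3 -m jog '[[-1,0,-0.05,0,0,0],[-0.5,0,0,0,0,0],[0,0,0,0,0,0]]'
python3 - <<'E'
from h import *
p,r=avg(4); lip(p,r);print(bot.get_obs()['contact_force'])
W=[(-.7,.3,-.05),(0,1,0),(-2,7.5,.1),(-5.5,14.5,.2),(-7.5,20.5,.3),(-7.5,27,.4),(-7.5,37,.5),(-6,50,.6),(-2,75,.7),(6,110,.8),(10,130,.85)]
for i in range(1,len(W)):
    a=np.array(W[i-1]);b=np.array(W[i])
    for k in (0,.5):
        p0,r0=sp(*(a+(b-a)*k)); p1,r1=sp(*(a+(b-a)*(k+.5)))
        print(np.round(r0.inv().apply(p1-p0),1).tolist(),np.round((r0.inv()*r1).as_rotvec(),3)[1], np.round(p1,0))
E
```

```text
time: 19.1
tool_pos: [656.4, 55.0, 107.0]
tcp_rot: [3.141, -0.507, -3.141]
contact_force: [-4.6, -0.3, 10.3]
grip_width: 14.0
finger_force: 30.0
lip [ 0.2 -0.2 -0.6] th,etc [-0.001 -0.057  0.   ]
[-3.85434324  0.40648374  9.13173585]
[1.1, -0.0, 1.7] -0.025 [655.  55. 106.]
[1.1, -0.0, 1.7] -0.025 [654.  55. 105.]
[0.5, -0.0, 0.9] -0.05 [653.  55. 104.]
[0.3, -0.0, 1.0] -0.05 [652.  55. 104.]
[-0.6, -0.0, 0.9] -0.05 [652.  55. 103.]
[-0.8, 0.0, 1.0] -0.05 [653.  55. 101.]
[-0.1, -0.0, 1.4] -0.05 [653.  55. 100.]
[-0.2, -0.0, 1.5] -0.05 [653.  55.  98.]
[0.5, -0.0, 1.1] -0.05 [652.  55.  97.]
[0.4, -0.0, 1.1] -0.05 [651.  55.  96.]
[-0.5, 0.0, -0.4] -0.05 [652.  55.  97.]
[-0.7, 0.0, -0.3] -0.05 [653.  55.  97.]
[-1.0, -0.0, -1.9] -0.05 [653.  55.  99.]
[-1.3, 0.0, -1.8] -0.05 [655.  55. 101.]
[-3.9, 0.0, -7.3] -0.05 [657.  55. 109.]
[-4.5, 0.0, -7.0] -0.05 [660.  55. 116.]
[-6.7, 0.0, -11.8] -0.05 [664.  55. 130.]
[-7.5, 0.0, -11.4] -0.05 [668.  55. 143.]
[-5.0, 0.0, -6.3] -0.025 [670.  55. 150.]
[-5.2, 0.0, -6.2] -0.025 [673.  55. 158.]
```

```bash
python3 -m jog '[[1.1,0,1,0,-0.025,0],[1.1,0,1.2,0,-0.025,0],[0.5,0,0.7,0,-0.05,0],[0.3,0,1,0,-0.05,0],[-0.6,0,0.9,0,-0.05,0],[-0.8,0,1,0,-0.05,0],[0,0,0,0,0,0]]'
python3 - <<'E'
from h import *
p,r=avg(3); lip(p,r);print(bot.get_obs()['contact_force']); balls(0)
E
```

```text
time: 20.0
tool_pos: [652.4, 55.1, 101.0]
tcp_rot: [3.141, -0.256, -3.141]
contact_force: [-0.6, -0.4, -2.1]
grip_width: 13.9
finger_force: 30.0
lip [-5.8 -0.2 13.5] th,etc [-0.001  0.193  0.   ]
[ 0.73891606 -0.26159723 -1.13879579]
[(218, [323.1, 193.7]), (75, [331.9, 211.2]), (8, [333.5, 230.2]), (68, [332.8, 263.0]), (16, [346.1, 263.2])]
```

```bash
python3 -m jog '[[-0.1,0,1.4,0,-0.05,0],[-0.2,0,1.5,0,-0.05,0],[0.5,0,1.1,0,-0.05,0],[0.4,0,1.1,0,-0.05,0],[-0.5,0,-0.4,0,-0.05,0],[-0.7,0,-0.3,0,-0.05,0],[0,0,0,0,0,0]]'
python3 - <<'E'
from h import *
p,r=avg(3); lip(p,r);print(bot.get_obs()['contact_force']); balls(0)
E
```

```text
time: 20.9
tool_pos: [652.5, 55.0, 97.0]
tcp_rot: [3.141, 0.045, 3.141]
contact_force: [-0.5, -0.7, -1.8]
grip_width: 14.2
finger_force: 30.0
lip [-8.3 -0.1 36.8] th,etc [-0.001  0.494 -0.   ]
[-0.10254872 -0.07818717 -1.45430288]
[(74, [320.9, 182.7]), (11, [329.2, 191.0]), (72, [328.6, 199.2]), (25, [332.2, 225.0]), (113, [333.8, 257.9]), (29, [347.0, 259.0])]
```

```bash
python3 -m jog '[[-0.7,0,-1.9,0,-0.05,0],[-1,0,-1.8,0,-0.05,0],[0,0,0,0,0,0],[0,0,0,0,0,0]]'
python3 - <<'E'
from h import *
p,r=avg(3); lip(p,r);print(bot.get_obs()['contact_force']); balls(0)
E
```

```text
time: 21.5
tool_pos: [654.9, 54.9, 101.1]
tcp_rot: [3.141, 0.145, 3.141]
contact_force: [1.0, 0.1, -1.7]
grip_width: 13.6
finger_force: 30.0
lip [-6.6 -0.  49.9] th,etc [-0.001  0.595 -0.   ]
[ 0.28844345  0.51440414 -3.13498279]
[(9, [328.6, 185.8]), (71, [327.8, 194.5]), (27, [331.8, 222.1]), (144, [335.0, 248.4])]
```

```bash
cat >> h.py <<'E'
def where(p,r):
    Rs=r*R.from_euler('x',np.pi)
    for x in(-22,0,22): print("scoop-x",x,np.round(proj("scene",p+Rs.apply(np.array([[x,-21,10.6],[x,21,10.6]])-[51.7,0,31.5])),1).tolist())
E
python3 - <<'E'
from h import *
p,r=avg(2); where(p,r)
E
python3 -m jog '[[-3.9,0,-7.3,0,-0.05,0],[-4.5,0,-7,0,-0.05,0],[-6.7,0,-11.8,0,-0.05,0],[-7.5,0,-11.4,0,-0.05,0],[-5,0,-12,0,-0.025,0],[-5,0,-12,0,-0.025,0],[-5,0,-15,0,0,0],[0,0,0,0,0,0]]'
python3 - <<'E'
from h import *
p,r=avg(2); lip(p,r); where(p,r); balls(0,270,120,390,290)
for b in bot.outline_of("ball1","scene"): print(b['p'],b['pixel'],b['mask'].sum())
E
```

```text
scoop-x -22 [[347.6, 257.5], [329.3, 259.4]]
scoop-x 0 [[345.0, 251.9], [327.0, 253.7]]
scoop-x 22 [[342.5, 246.4], [324.8, 248.2]]
time: 22.6
tool_pos: [669.1, 54.8, 187.7]
tcp_rot: [3.141, 0.401, 3.141]
contact_force: [1.1, 0.6, -1.8]
grip_width: 13.8
finger_force: 30.0
lip [ 26.2  -0.  152.5] th,etc [-0.001  0.848 -0.001]
scoop-x -22 [[353.7, 226.5], [334.2, 228.4]]
scoop-x 0 [[350.8, 223.3], [331.6, 225.2]]
scoop-x 22 [[348.0, 220.3], [329.2, 222.1]]
[(251, [286.6, 135.0]), (570, [328.4, 149.1]), (25, [376.8, 170.2]), (25, [298.7, 175.3]), (8, [357.9, 178.1]), (128, [343.5, 194.0]), (115, [328.2, 196.3]), (14, [335.0, 196.3]), (136, [340.8, 221.1])]
0.46 [351.6, 222.6] 49
```

All five balls now sit in one cluster near the scoop's back, around (341,221), and no ball-coloured blob is left in the throat region near (335,262). Next I carry them to the jar.

```bash
cat >> h.py <<'E'
JX,JY=555.,359.; AZ=np.arctan2(JY,JX); JR=np.hypot(JX,JY)
def jp(off,z,b):
    "TCP for lip at radial off from jar centre, height z, mouth-down b"
    Rs=R.from_euler('ZY',[np.pi+AZ,-b]); l=np.array([(JR+off)*np.cos(AZ),(JR+off)*np.sin(AZ),z])
    return l+Rs.apply([82.7,0,31.5]), Rs*R.from_euler('x',np.pi)
def path(p,r,tg,n):
    "straight rows from (p,r) to tg, screw interp, n rows"
    pos,rot=tg;w=(r.inv()*rot).as_rotvec();pp,rr=p,r
    for i in range(1,n+1):
        pn=p+(pos-p)*i/n; rn=r*R.from_rotvec(w*i/n)
        print(np.r_[np.round(rr.inv().apply(pn-pp),1),np.round((rr.inv()*rn).as_rotvec(),3)].tolist(),end=','); pp,rr=pn,rn
    print()
E
python3 - <<'E'
from h import *
p,r=avg(2); print(AZ,JR)
# first: straight back/up
Rs=r
t=(np.array([560,55,260.]),r); path(p,r,t,4)
tg=jp(-35,150,-.35); print(tg[0],tg[1].as_euler('xyz')); path(t[0],r,tg,10)
E
```

```text
0.5741553980180136 660.9886534578336
[17.4, 0.0, -28.0, 0.0, 0.0, 0.0],[17.4, 0.0, -28.0, 0.0, 0.0, 0.0],[17.4, 0.0, -28.0, 0.0, 0.0, 0.0],[17.4, 0.0, -28.0, 0.0, 0.0, 0.0],
[451.31363712 291.93080311 151.23259178] [ 3.14159265  0.35       -2.56743726]
[14.2, 23.7, 5.9, -0.021, 0.004, -0.054],[12.9, 24.3, 6.4, -0.021, 0.004, -0.054],[11.6, 24.8, 7.0, -0.021, 0.004, -0.054],[10.2, 25.2, 7.6, -0.021, 0.004, -0.054],[8.8, 25.6, 8.1, -0.021, 0.004, -0.054],[7.4, 25.8, 8.7, -0.021, 0.004, -0.054],[6.0, 26.0, 9.3, -0.021, 0.004, -0.054],[4.5, 26.1, 9.8, -0.021, 0.004, -0.054],[3.1, 26.1, 10.4, -0.021, 0.004, -0.054],[1.6, 26.0, 11.0, -0.021, 0.004, -0.054],
```

```bash
python3 -m jog '[[4,0,-6,0,0,0],[10,0,-16,0,0,0],[17,0,-28,0,0,0],[17,0,-28,0,0,0],[13,0,-20,0,0,0],[6,0,-10,0,0,0],[2.6,0,-4,0,0,0]]'
python3 -m jog '[[4,6,1.5,-0.005,0.001,-0.014],[10.2,17.7,4.4,-0.016,0.003,-0.04],[12.9,24.3,6.4,-0.021,0.004,-0.054],[11.6,24.8,7,-0.021,0.004,-0.054],[10.2,25.2,7.6,-0.021,0.004,-0.054],[8.8,25.6,8.1,-0.021,0.004,-0.054],[7.4,25.8,8.7,-0.021,0.004,-0.054],[6,26,9.3,-0.021,0.004,-0.054],[4.5,26.1,9.8,-0.021,0.004,-0.054],[3.1,26.1,10.4,-0.021,0.004,-0.054],[1,16,6.8,-0.013,0.003,-0.033],[0.6,10,4.2,-0.008,0.001,-0.021]]'
python3 -m jog '[[0,0,0,0,0,0],[0,0,0,0,0,0]]'
python3 - <<'E'
from h import *
p,r=avg(3); where(p,r); balls(0,380,120,480,260)
W=[(-35,150,-.35),(-22,100,-.1),(-18,96,.1),(-15,95,.2),(-13,94,.3),(-11,92,.4),(-10,89,.5),(-9,86,.6),(-8,84,.75)]
rel(jp(*W[0]),p,r)
for i,n in zip(range(1,len(W)),(4,2,2,2,2,2,2,2)):
    print(W[i],end=' '); a,b=jp(*W[i-1]); path(a,b,jp(*W[i]),n)
E
```

```text
time: 23.6
tool_pos: [560.0, 54.9, 262.0]
tcp_rot: [3.141, 0.398, 3.141]
contact_force: [0.1, -0.2, -2.5]
grip_width: 13.5
finger_force: 30.0
time: 24.8
tool_pos: [449.6, 292.6, 150.4]
tcp_rot: [-3.14, 0.352, -2.558]
contact_force: [-0.0, -0.4, -2.5]
grip_width: 14.1
finger_force: 30.0
time: 25.0
tool_pos: [451.2, 291.2, 152.1]
tcp_rot: [-3.139, 0.355, -2.562]
contact_force: [-0.2, 0.2, -2.2]
grip_width: 13.8
finger_force: 30.0
scoop-x -22 [[431.7, 166.2], [421.8, 172.4]]
scoop-x 0 [[424.4, 165.3], [414.5, 171.4]]
scoop-x 22 [[417.4, 164.4], [407.5, 170.4]]
[(14, [395.2, 121.1]), (5, [404.2, 149.2]), (70, [416.2, 165.7]), (511, [448.2, 250.3])]
[451.5 290.9 152.4] -> [451.3 291.9 151.2] row [0.  1.  1.2] [-0.001  0.005  0.005]
(-22, 100, -0.1) [-1.4, 0.0, 8.0, 0.0, 0.062, 0.0],[-1.9, 0.0, 7.9, -0.0, 0.063, -0.0],[-2.3, -0.0, 7.8, 0.0, 0.062, 0.0],[-2.8, 0.0, 7.6, -0.0, 0.063, 0.0],
(-18, 96, 0.1) [-5.7, -0.0, -5.7, -0.0, 0.1, 0.0],[-5.1, 0.0, -6.3, 0.0, 0.1, 0.0],
(-15, 95, 0.2) [-3.3, -0.0, -3.7, 0.0, 0.05, 0.0],[-3.1, -0.0, -3.9, -0.0, 0.05, 0.0],
(-13, 94, 0.3) [-2.9, 0.0, -3.8, 0.0, 0.05, -0.0],[-2.7, -0.0, -3.9, -0.0, 0.05, 0.0],
(-11, 92, 0.4) [-3.0, -0.0, -3.4, 0.0, 0.05, 0.0],[-2.9, 0.0, -3.5, -0.0, 0.05, -0.0],
(-10, 89, 0.5) [-2.8, 0.0, -2.9, 0.0, 0.05, 0.0],[-2.7, 0.0, -3.0, -0.0, 0.05, 0.0],
(-9, 86, 0.6) [-2.9, -0.0, -3.0, -0.0, 0.05, 0.0],[-2.8, -0.0, -3.1, 0.0, 0.05, -0.0],
(-8, 84, 0.75) [-3.8, 0.0, -5.5, 0.0, 0.075, 0.0],[-3.4, 0.0, -5.7, 0.0, 0.075, 0.0],
```

```bash
python3 -m jog '[[-1.4,0.3,8,0,0.062,0],[-1.9,0.3,7.9,0,0.063,0],[-2.3,0.3,7.8,0,0.063,0],[-2.8,0.2,7.6,0,0.063,0.004],[0,0,0,0,0,0]]'
python3 - <<'E'
from h import *
p,r=avg(3); rel(jp(-22,100,-.1),p,r)
# jar rim check in scene with full-frame outline
for b in bot.outline_of("jar","scene"):
    ys,xs=np.nonzero(b['mask']); print(round(b['p'],2),b['mask'].sum(),xs.min(),xs.max(),ys.min(),ys.max())
a=np.linspace(0,6.28,60);c=np.c_[50*np.cos(a),50*np.sin(a),0*a]+[JX,JY,0]; q=np.vstack([proj("scene",c),proj("scene",c+[0,0,85])]);print(q.min(0),q.max(0))
E
```

```text
time: 25.7
tool_pos: [465.5, 301.3, 123.4]
tcp_rot: [-3.14, 0.104, -2.567]
contact_force: [-0.1, 0.7, -2.9]
grip_width: 14.2
finger_force: 30.0
[464.1 300.9 123.7] -> [464.8 300.7 123.1] row [-0.4 -0.5  0.7] [-0.001  0.005  0.001]
0.62 1682 413 456 190 238
[411.35449943 188.98078527] [457.03378095 238.10899379]
```

The jar outline matches the model within about 1 px, so I'll pour.

```bash
python3 -m jog '[[-5.7,0,-5.7,0,0.1,0],[-5.1,0,-6.3,0,0.1,0],[-3.3,0,-3.7,0,0.05,0],[-3.1,0,-3.9,0,0.05,0],[-2.9,0,-3.8,0,0.05,0],[-2.7,0,-3.9,0,0.05,0]]'
python3 -m jog '[[-3,0,-3.4,0,0.05,0],[-2.9,0,-3.5,0,0.05,0],[-2.8,0,-2.9,0,0.05,0],[-2.7,0,-3,0,0.05,0],[-2.9,0,-3,0,0.05,0],[-2.8,0,-3.1,0,0.05,0],[-3.8,0,-5.5,0,0.075,0],[-3.4,0,-5.7,0,0.075,0],[0,0,0,0,0,0],[0,0,0,0,0,0],[0,0,0,0,0,0],[0,0,0,0,0,0]]'
python3 - <<'E'
from h import *
p,r=avg(3); rel(jp(-8,84,.75),p,r); where(p,r); balls(0,390,120,480,260)
E
```

```text
time: 26.5
tool_pos: [484.6, 314.4, 150.3]
tcp_rot: [-3.14, -0.296, -2.567]
contact_force: [0.9, -0.8, -0.7]
grip_width: 13.6
finger_force: 30.0
time: 27.7
tool_pos: [514.3, 333.8, 166.4]
tcp_rot: [-3.139, -0.743, -2.568]
contact_force: [0.4, -0.1, -1.9]
grip_width: 13.9
finger_force: 30.0
[514.4 333.8 166.1] -> [515.5 333.5 163.4] row [-2.3 -0.9  1.5] [-0.002  0.006 -0.   ]
scoop-x -22 [[440.6, 191.0], [430.9, 197.5]]
scoop-x 0 [[436.5, 183.6], [426.7, 190.0]]
scoop-x 22 [[432.4, 176.1], [422.5, 182.4]]
[(178, [468.9, 147.8]), (19, [426.9, 148.1]), (17, [450.5, 146.9]), (508, [448.1, 250.3])]
```

```bash
python3 - <<'E'
from h import *
p,r=avg(2); a=jp(-25,130,.6); b=jp(-60,190,0.0)
path(p,r,a,3); path(*a,b,5)
E
```

```text
[15.3, -0.3, -2.9, -0.001, -0.048, -0.0],[15.1, -0.3, -3.7, -0.001, -0.048, -0.0],[14.9, -0.3, -4.4, -0.001, -0.048, -0.0],
[13.2, -0.0, 4.5, 0.0, -0.12, -0.0],[13.7, -0.0, 2.9, 0.0, -0.12, 0.0],[13.9, 0.0, 1.2, 0.0, -0.12, -0.0],[14.0, -0.0, -0.5, -0.0, -0.12, -0.0],[13.8, -0.0, -2.1, 0.0, -0.12, -0.0],
```

```bash
python3 -m jog '[[15.3,-0.3,-2.9,0,-0.048,0],[15.1,-0.3,-3.7,0,-0.048,0],[14.9,-0.3,-4.4,0,-0.048,0],[13.2,0,4.5,0,-0.12,0],[13.7,0,2.9,0,-0.12,0],[13.9,0,1.2,0,-0.12,0],[14,0,-0.5,0,-0.12,0],[13.8,0,-2.1,0,-0.12,0],[0,0,-40,0,0,0],[0,0,-40,0,0,0],[0,0,-20,0,0,0],[0,0,0,0,0,0]]'
python3 - <<'E'
from h import *
p,r=avg(2)
t=(np.array([430.,100,320]),R.from_euler('xyz',[np.pi,0,np.pi])); print(p); path(p,r,t,6)
def peaks(n,x0,y0,x1,y1):
    im=bot.capture(n); cv2.imwrite(f"pics/j_{n}.png",im[y0:y1,x0:x1,::-1]); I=im[y0:y1,x0:x1].astype(int); m=((I[:,:,0]-I[:,:,2]>12)&(I[:,:,0]>120)).astype(np.uint8)
    k,_,s,c=cv2.connectedComponentsWithStats(m);print(n,[(int(a[4]),np.round(q+[x0,y0],1).tolist()) for a,q in zip(s[1:],c[1:]) if a[4]>2])
peaks("top",110,190,165,245); peaks("scene",300,200,370,290); peaks("scene",400,180,470,270); peaks("top",215,140,275,240)
E
```

```text
time: 29.2
tool_pos: [436.1, 282.2, 324.6]
tcp_rot: [-3.139, 0.004, -2.566]
contact_force: [-0.2, 0.5, -1.9]
grip_width: 13.5
finger_force: 30.0
[435.17238745 281.75850017 321.26033544]
[17.2, -24.9, 0.3, -0.0, -0.0, 0.096],[14.7, -26.5, 0.3, -0.0, -0.0, 0.096],[12.1, -27.8, 0.3, -0.0, -0.0, 0.096],[9.4, -28.8, 0.2, -0.0, -0.0, 0.096],[6.6, -29.6, 0.2, -0.0, -0.0, 0.096],[3.8, -30.1, 0.2, -0.0, -0.0, 0.096],
top [(349, [116.3, 224.1]), (5, [119.8, 209.4]), (3, [148.7, 217.7]), (7, [126.7, 221.4]), (5, [157.4, 220.8]), (13, [156.0, 224.5]), (36, [137.7, 231.6])]
scene []
scene [(609, [448.7, 251.0])]
top [(2509, [241.6, 181.1]), (8, [241.5, 210.0]), (12, [226.5, 213.9]), (12, [246.5, 213.0])]
```

```bash
python3 -m jog '[[8,-12,0,0,0,0.048],[17.2,-24.9,0,0,0,0.096],[14.7,-26.5,0,0,0,0.096],[12.1,-27.8,0,0,0,0.096],[9.4,-28.8,0,0,0,0.096],[6.6,-29.6,0,0,0,0.096],[3.8,-30.1,0,0,0,0.048],[0,0,0,0,0,0]]'
python3 - <<'E'
from h import *
p,r=avg(2);print(p)
rot=R.from_euler('xyz',[np.pi,0,2.525]); path(p,r,(np.array([498.5,-329.5,130]),rot),12)
im=bot.capture("top"); I=im[195:240,112:162].astype(int)
L=I.sum(2); w=(I[:,:,0]-I[:,:,2])
# template from first picture's ball
t0=cv2.imread("pics/top0.png")[:,:,::-1]; T=t0[190:200,231:242]; 
S=6; A=cv2.resize(im[195:240,112:162],None,fx=S,fy=S,interpolation=2)
for nm,ch in (("R-B",w),("sum",L)):
    print(nm); print("\n".join(" ".join(f"{v:3d}" for v in row[12:40]) for row in ch[10:38]))
E
```

```text
time: 30.3
tool_pos: [420.7, 82.8, 321.3]
tcp_rot: [-3.137, -0.002, 3.134]
contact_force: [-1.2, 0.6, -1.1]
grip_width: 13.6
finger_force: 30.0
[420.99182933  84.89866408 321.38181454]
[-6.6, -34.5, 16.0, -0.0, -0.0, 0.051],[-8.4, -34.1, 16.0, -0.0, -0.0, 0.051],[-10.1, -33.6, 16.0, -0.0, -0.0, 0.051],[-11.8, -33.1, 16.0, -0.0, -0.0, 0.051],[-13.5, -32.4, 16.0, -0.0, -0.0, 0.051],[-15.1, -31.7, 16.0, -0.0, -0.0, 0.051],[-16.7, -30.9, 16.0, -0.0, -0.0, 0.051],[-18.3, -30.0, 16.0, -0.0, -0.0, 0.051],[-19.8, -29.0, 16.0, -0.0, -0.0, 0.051],[-21.2, -28.0, 16.0, -0.0, -0.0, 0.051],[-22.6, -26.9, 16.0, -0.0, -0.0, 0.051],[-24.0, -25.7, 16.0, -0.0, -0.0, 0.051],
R-B
 28  46  46  46  48  40  46  45  45  44  45  40  36  31  30  17  43  48  45  49  45  45  45  47  45  47  46  40
 30  45  43  45  44  46  43  49  46  44  46  45  36  32  27  18  40  49  45  47  44  44  46  46  47  45  43  46
 28  48  47  45  44  46  42  46  44  46  43  42  36  35  26  12  33  49  44  44  46  43  45  47  45  44  43  48
 28  47  46  44  45  46  45  44  43  43  45  44  38  33  22  13  34  47  46  47  43  44  45  42 
[... 5143 characters left out ...]
 434 435 429 436 418 422 431
189 221 229 285 368 453 433 443 432 428 438 425 447 438 414 346 301 245 219 200 338 426 430 427 421 409 414 405
602 446 264 183 246 413 448 430 432 432 436 428 435 438 410 380 320 261 222 196 285 389 407 402 407 422 395 405
664 682 641 564 481 445 428 419 410 430 426 424 421 417 424 391 335 274 258 215 247 360 392 392 390 393 402 401
350 496 635 683 647 474 415 403 412 417 409 416 401 416 417 418 339 303 268 221 198 314 389 394 403 399 382 384
136 193 309 363 392 361 396 411 392 415 406 408 409 406 416 397 357 332 278 219 188 257 365 395 388 384 371 385
147 123 131 133 199 289 357 428 389 396 400 396 388 402 395 413 366 332 281 260 214 183 309 375 379 364 378 369
```

The arm still hides the jar from the top camera. I'll take the scoop back first and look afterwards.

```bash
python3 -m jog '[[-6.6,-34.5,16,0,0,0.051],[-8.4,-34.1,16,0,0,0.051],[-10.1,-33.6,16,0,0,0.051],[-11.8,-33.1,16,0,0,0.051],[-13.5,-32.4,16,0,0,0.051],[-15.1,-31.7,16,0,0,0.051],[-16.7,-30.9,16,0,0,0.051],[-18.3,-30,16,0,0,0.051],[-19.8,-29,16,0,0,0.051],[-21.2,-28,16,0,0,0.051],[-22.6,-26.9,16,0,0,0.051],[-24,-25.7,16,0,0,0.051]]'
python3 -m jog '[[0,0,0,0,0,0],[0,0,0,0,0,0],[0,0,0,0,0,0]]'
python3 - <<'E'
from h import *
p,r=avg(3); rel((np.array([498.5,-329.5,34.5]),R.from_euler('xyz',[np.pi,0,2.525])),p,r)
im=bot.capture("top"); 
for n,(x0,y0,x1,y1) in {"jar":(110,190,165,245),"pan":(215,140,275,240)}.items():
    I=im[y0:y1,x0:x1].astype(int); m=((I[:,:,0]-I[:,:,2]>20)&(I[:,:,0]>120)).astype(np.uint8)
    k,_,s,c=cv2.connectedComponentsWithStats(m);print(n,[(int(a[4]),a[2:4].tolist(),np.round(q+[x0,y0],1).tolist()) for a,q in zip(s[1:],c[1:]) if a[4]>2])
E
```

```text
time: 31.65
tool_pos: [501.2, -328.7, 129.4]
tcp_rot: [-3.139, -0.0, 2.528]
contact_force: [0.6, -0.3, -0.8]
grip_width: 14.2
finger_force: 30.0
time: 31.95
tool_pos: [500.8, -326.9, 130.8]
tcp_rot: [-3.139, 0.0, 2.531]
contact_force: [0.9, 0.2, -0.9]
grip_width: 13.8
finger_force: 30.0
[ 500.8 -327.1  131.3] -> [ 498.5 -329.5   34.5] row [ 0.7 -3.  96.8] [-0.003  0.001  0.006]
jar [(46, [11, 8], [136.5, 206.3]), (10, [4, 4], [129.4, 213.4]), (11, [4, 4], [127.7, 221.5])]
pan [(2100, [51, 67], [242.6, 182.1]), (4, [1, 4], [229.0, 158.5]), (14, [5, 12], [227.7, 169.9]), (38, [7, 10], [219.8, 179.5]), (12, [2, 10], [216.6, 193.7]), (7, [3, 6], [256.4, 209.4]), (4, [4, 1], [223.5, 211.0]), (3, [3, 1], [248.0, 213.0]), (735, [40, 28], [259.0, 228.5])]
```

```bash
python3 -m jog '[[0.2,-1,20,-0.001,0,0.002],[0.2,-1,30,-0.001,0,0.002],[0.2,-1,30,-0.001,0,0.002],[0,0,10,0,0,0],[0,0,3,0,0,0],[0,0,0,0,0,0]]'
python3 -m jog '[[0,0,1.5,0,0,0],[0,0,0,0,0,0]]'
python3 -m jog '[[0,0,1,0,0,0],[0,0,0,0,0,0]]'
python3 - <<'E'
from h import *
p,r=avg(3);print(p,r.as_euler('xyz'),bot.get_obs()['contact_force'])
im=bot.capture("top"); I=im[198:238,118:158].astype(int); print("\n".join(" ".join(f"{v:2d}" for v in row) for row in np.clip(I[:,:,0]-I[:,:,2],0,99)))
E
```

```text
time: 32.75
tool_pos: [498.6, -330.8, 38.5]
tcp_rot: [3.142, 0.002, 2.523]
contact_force: [-0.4, 0.5, -0.9]
grip_width: 13.9
finger_force: 30.0
time: 32.95
tool_pos: [498.6, -331.0, 37.3]
tcp_rot: [3.142, 0.003, 2.523]
contact_force: [-0.6, -0.6, -0.3]
grip_width: 13.5
finger_force: 30.0
time: 33.15
tool_pos: [498.2, -330.7, 35.5]
tcp_rot: [3.141, 0.001, 2.523]
contact_force: [0.3, 0.0, -1.7]
grip_width: 13.7
finger_force: 30.0
[ 498.10716858 -330.63993692   35.29302052] [3.14140163e+00 8.25105023e-04 2.52277177e+00] [-0.06263722  0.67246454 -1.56908957]
 5  3  6  4  9  9  7  0  0  0  0  0  0  4  4  3  7  6  1  2  3  0  0  0  0  5  8 10  4  1  5  3  6  4  5  6  8  7 12  4
 7  7  3  6 10  2  0  0  0  0  3 15 14 12 12 16 10 15 17 14 13  4  0  0  0  0  2  8  4  2  5  6  8  5  7  5  8  3  4  3
 4  2  7 11  0  0  0  0  3 14 11 13 11 11 10 10 11  8  9  8 17 10 10  9  2  0  0  0 10  5  4  5  8  6  7  7  4 10  7  6
10 12  4  0  0  0  2 18 11 12 13  9  9 10  9 11 11 13 11  8 12 10 15 12 11  5  0  0  2 10  8  6  3  6  7  6  2  8  1  7
10  6  0  0  0  9 13 11  9  8  8  8 10  9 11 13  6  7  3  8
[... 3560 characters left out ...]
2  7 12  8  7  7  7 18 16 15 14 13  8 11 14  9 10  9  7  8 13  8  6  6  6  3  0  5 11  3  5  6  7  5
 7  5  3  5  4  5  7  3  5  4  5  5  0  4  9 12  9 17 13  7 12  9 10 11 15 13 10 10  4  2  2  6  5  7  3  2  1  1  6  4
 4  5  6  3  6  6  6  4  5  3  6  3  7  0  7  3  8 11  9 10  8  9 10  9  5  6  0  1  0  7  4  9  8  2  8  5  8  5  7  9
 6  5  8  3  2  3  7  7  7  5  7  7  7  4  1  3  1  0  3  4  2  7  5  4  0  3  3  9 11  8  6  1  4  2  6  7  4  2  6  4
 5  9  3 11  5  8  3  8  6  7  5  5  7  4  6  4  5  9  3  1  1  2  2 10  7  5  5  7  5  4  4  4  5  6  4  3  7  5  6  2
 8  0  6  9  2  7  8  4  0  5  0  8  2  3  6  7  4  6  3  3  6  6  2  5  7  7  5  5  0  5  4  8  7  7  3  9  6  4  2  5
```

The jar holds five ring-shaped spots, so all five balls are in it. Now I lower the scoop until it touches the bench and release it.

```bash
python3 -m jog '[[0,0,1.5,0,0,0],[0,0,1,0,0,0],[0,0,0,0,0,0]]'
python3 -m jog '[[0,0,1,0,0,0],[0,0,0,0,0,0]]'
python3 -m jog '[[0,0,0.7,0,0,0],[0,0,0,0,0,0]]'
```

```text
time: 33.65
tool_pos: [497.9, -330.5, 32.3]
tcp_rot: [3.141, 0.0, 2.523]
contact_force: [-0.3, 0.1, -1.8]
grip_width: 14.0
finger_force: 30.0
time: 33.85
tool_pos: [498.0, -330.6, 31.5]
tcp_rot: [3.141, 0.0, 2.523]
contact_force: [0.1, 0.2, -1.6]
grip_width: 13.7
finger_force: 30.0
time: 34.05
tool_pos: [498.1, -330.6, 31.4]
tcp_rot: [3.141, 0.001, 2.523]
contact_force: [-2.0, 1.1, 3.6]
grip_width: 13.4
finger_force: 30.0
```

```bash
python3 -m jog '[[0,0,0,0,0,0],[0,0,0,0,0,0],[0,0,0,0,0,0],[0,0,0,0,0,0],[0,0,0,0,0,0]]' 50
python3 -m jog '[[0,0,-10,0,0,0],[0,0,-30,0,0,0],[0,0,-45,0,0,0],[0,0,-45,0,0,0],[0,0,-45,0,0,0],[0,0,-30,0,0,0],[0,0,0,0,0,0],[0,0,0,0,0,0]]'
python3 - <<'E'
from h import *
p,r=avg(1)
uvb=[]
for r_ in bot.outline_of("scoop","scene"): print(round(r_['p'],2),r_['pixel'],r_['mask'].sum())
c=np.array([540.,-360.6,0]);M=R.from_euler('z',2.523)
print(proj("scene",M.apply(np.array([[0,0,5],[-31,31,0],[-31,-31,0]]))+c).round(1))
# pan tilt check: project bar at 0.45 and bystanders
for k,e in (("pan_foot",None),("jar",None),("beaker",None),("dish",None),("stopper",None)):
    b=bot.outline_of(k,"scene"); print(k,[(round(x['p'],2),np.round(x['pixel']).tolist(),int(x['mask'].sum())) for x in b[:2]])
im=bot.capture("scene");i0=cv2.imread("pics/scene0.png")[:,:,::-1]
d=(np.abs(im.astype(int)-i0).max(2)>40).astype(np.uint8);k,_,s,c=cv2.connectedComponentsWithStats(d)
print([a[:5].tolist() for a in s[1:] if a[4]>25])
print(bot.get_obs()['time'],bot.get_obs()['grip_width'])
E
```

```text
time: 34.55
tool_pos: [498.1, -330.6, 30.8]
tcp_rot: [3.141, 0.001, 2.523]
contact_force: [-0.3, -0.8, 0.3]
grip_width: 45.2
finger_force: 0.0
time: 35.35
tool_pos: [497.9, -330.6, 236.8]
tcp_rot: [3.142, 0.002, 2.523]
contact_force: [0.6, 0.3, -0.9]
grip_width: 45.7
finger_force: 0.0
0.8 [243.4, 232.2] 902
0.72 [117.5, 195.0] 442
0.65 [161.3, 244.0] 971
[[156.5 247.2]
 [138.8 252.5]
 [159.3 260.4]]
pan_foot [(0.57, [327.0, 225.0], 4310)]
jar [(0.6, [434.0, 212.0], 1749)]
beaker [(0.93, [409.0, 263.0], 1091)]
dish [(0.76, [451.0, 250.0], 613)]
stopper [(0.62, [213.0, 202.0], 136), (0.28, [326.0, 226.0], 4315)]
[[91, 0, 8, 9, 45], [100, 0, 60, 22, 747], [141, 0, 72, 48, 1124], [287, 0, 5, 9, 28], [309, 0, 24, 54, 769], [432, 0, 44, 50, 1216], [144, 6, 13, 10, 30], [270, 12, 39, 42, 544], [111, 30, 53, 96, 2124], [416, 40, 4, 7, 26], [237, 43, 41, 54, 1145], [431, 44, 55, 23, 479], [278, 52, 70, 44, 1447], [416, 52, 15, 30, 168], [422, 52, 31, 4, 67], [459, 68, 8, 17, 58], [157, 99, 6, 18, 65], [158, 119, 38, 46, 533], [105, 120, 50, 18, 240], [135, 137, 12, 23, 135], [293, 173, 66, 97, 2703]]
35.75 45.9354521586139
```

```bash
python3 - <<'E'
from h import *
im=bot.capture("scene")[:,:,::-1]
for t in (.40,.43,.45,.47):
    Rp=R.from_euler('y',t)*R.from_euler('z',np.pi);f=np.array([720.3,PY,30])+R.from_euler('y',t).apply([-10,0,6])
    print(t,proj("scene",Rp.apply([[230,0,34],[187,68,22],[187,-68,22]])+f).round(1).tolist())
I=im.astype(int).max(2); 
for c in (318,): print([(y,I[y,c]) for y in range(168,186)])
E
```

```text
0.4 [[319.7, 177.6], [294.8, 197.4], [348.9, 192.6]]
0.43 [[320.2, 176.5], [295.1, 196.6], [349.4, 191.8]]
0.45 [[320.5, 175.8], [295.3, 196.0], [349.8, 191.2]]
0.47 [[320.9, 175.2], [295.5, 195.5], [350.2, 190.7]]
[(168, np.int64(56)), (169, np.int64(54)), (170, np.int64(54)), (171, np.int64(55)), (172, np.int64(55)), (173, np.int64(54)), (174, np.int64(111)), (175, np.int64(176)), (176, np.int64(173)), (177, np.int64(134)), (178, np.int64(92)), (179, np.int64(64)), (180, np.int64(54)), (181, np.int64(55)), (182, np.int64(55)), (183, np.int64(55)), (184, np.int64(55)), (185, np.int64(55))]
```

The bar's centre is at row 175.8, which matches 0.45 rad, so the pan is at its stop. I'm handing the job in.

```bash
python3 -c "
from plant import bot
print(bot.close_job())"
```

```text
the job is handed in; nothing more can be done
None
```

The job is handed in: the pan is raised to its stop, five balls show in the jar, and the scoop is let go in its original spot on the bench. No bystander moved visibly, and about 36 of the 72 s were used.

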